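Set an eccentric shaft to its high spot on bench centres

TASK

Push the gauge carriage by its yellow plate fully home, so that its sprung plunger rides on the brass eccentric. Then turn the shaft, pushing the spokes of its star wheel gently with closed fingers rather than gripping them, and leave it at rest where the eccentric pushes the plunger in the furthest. Leave the things lying around where they are.

Things in the scene. Friction and masses are not known exactly. Their poses are not given: they have to be found in the camera images.
- fixture: Bench centres, fixed to the table: grey base plate 140 (x) by 320 (y) by 20 mm, two green end blocks (60 x 40 mm, tops at 115 mm) at y = +130 and -130 mm, and a gauge rail at y = +50 mm reaching to x = -165 mm. Origin: centre of the plate's underside; x points from gauge to shaft, y along the shaft, z up. All positions quoted for other things are in this frame.
- shaft: Steel shaft along y between the blocks, axis at x = 0, z = 100 mm. Origin: on the axis at the centre of its star wheel, y = -50 mm. The frame turns with the shaft about y, without limit both ways (positive: top of the wheel moves to +x); at 0 its axes agree with the fixture's. Friction (0.1 Nm, some 2 N at the spokes) holds it where left. Wheel and shaft bear at most 30 N of push.
- carriage: Gauge carriage, slides along the rail. Origin: centre of the outer (-x) face of its upright yellow push plate (50 mm wide in y, 80 high, 6 thick), at y = +50, z = 90 mm. Slides to +x from about x = -145 mm to a firm stop at x = -115 mm (home). Friction 7 N, plus up to 2 N of plunger, resists; it stays where left. Bears at most 45 N. A dial on it tops out 124 mm above the table.
- plunger (a joint): Travel of the sprung plunger into the gauge, m: 0 fully out, 0.014 fully in; spring 0.6 to 2 N. Seen as the orange collar (18 mm) on the rod. With the carriage home it rides on the eccentric and moves in and out, smoothly like a cosine, once per turn of the shaft.
- tip (a point): Front point of the plunger's ball tip, y = +50, z = 100 mm. At home it lies on the rim of the brass eccentric, a 60 mm disc 18 mm wide fixed on the shaft at y = +50 mm and set off by a few mm, in a direction relative to the spokes that differs each time and is unmarked: it shows only in the plunger's swing.
- crucible_box: Open black box 110 x 150 x 70 mm to the left of the fixture; leave it. Origin: centre of its underside.
- roller: Steel spool 44 mm diameter, 50 mm high, standing to the right of the fixture; leave it. Origin: centre of its underside.
- jar: Clear jar with orange cap, 54 mm diameter, 80 mm high, in front of the fixture; leave it. Origin: centre of its underside.
- tongs: Flat steel tongs 160 mm long, 8 mm high, lying behind the fixture; leave them. Origin: centre of the underside.
- wheel (a point): Point fixed to the shaft at the centre of its star wheel (same frame as the shaft). Hub 36 mm diameter, 22 mm wide; five spokes, 10 mm round rods, 72 degrees apart, the first (red ball) along this frame's own +z, the others black-balled; balls 16 mm diameter, centred 60 mm from the axis.

How it is judged (in metres and radians):
On the way, in this order (a step that is already met when the one before it is completed fails the run):
1. the carriage is fully home, with the plunger on the eccentric (x of carriage in the frame of fixture above -0.117 m and value of joint plunger above 0.001 m), for 0.2 s.
2. the eccentric's high spot is at the plunger (x of tip in the frame of fixture below -0.0343 m and x of carriage in the frame of fixture above -0.117 m and angular speed of shaft below 0.1 rad/s), for 0.3 s.
At the end, for the whole second after the job is handed in: The carriage is home within 2 mm, and the shaft is at rest with the eccentric pushing the plunger in the furthest: the tip within 0.4 mm of its furthest from the shaft axis (the shaft within about 20 degrees of the high spot) (all of step 1 and x of tip in the frame of fixture below -0.0343 m and angular speed of shaft below 0.05 rad/s); the robot touches nothing.
It fails at once if the shaft or its wheel is pushed or squeezed with more than 30 N (contact force between the fingers and shaft above 30 N).
It fails at once if the carriage is rammed with more than 45 N (contact force between the fingers and carriage above 45 N).
It fails at once if a bystander is moved by more than 20 mm (distance of any of crucible_box, roller, jar, tongs from where it was at the start of the episode above 0.02 m).
It also fails if it takes over 72 s, if anything falls off the work surface, if the arm or the gripper's body presses on something with over 40 N, if the wrist force passes 120 N, or if a joint passes its speed limit or range.

ROBOT

A 7-joint arm with a two-finger parallel gripper is mounted at the origin on the work surface. World frame = base frame: x ahead of the robot, y to its left, z up, the work surface at z = 0. Lengths are in mm, angles in rad, forces in N, time in s.
With the tool pointing down it reaches from about 400 to 875 mm from the base axis. Payload 4.4 kg.
Tool frame: the origin (TCP) lies midway between the tips of the shut fingers; the grasp point (between the pads) lies ctrl.grip_depth behind it (ctrl.grip_depth is the distance from the TCP to the grasp point, in mm); z points along the fingers, y is the line along which they close (so a half turn about z gives the same grasp; the last joint's range is limited). The gripper opens to 85 mm and grips with 20 to 120 N. Pads are 22 mm wide; open, the fingers measure 114 mm over their backs; the gripper's body (76 mm by 85 mm) begins 54 mm behind the grasp point. The pads swing forward as they close: fully open they stand 13 mm farther back than shut.
Start: joints at [-1.188, 0.628, 0.038, 1.517, -0.027, 0.996, -0.02], TCP at [282.004, 585.655, 231.313] pointing down, gripper open.
Joint ranges: [-3.06, 3.06], [-0.37, 2.12], [-1.25, 1.32], [0.18, 2.47], [-1.1, 4.24], [0.23, 1.98], [-2.94, 2.94]. Speed limits (rad/s): [2.57, 2.57, 3.14, 3.14, 3.14, 3.14, 3.14].

INTERFACE

Orientations are given as [roll, pitch, yaw] about the fixed x, y, z axes, in that order (R = Rz(yaw) Ry(pitch) Rx(roll)).
In Python, from cell import ctrl gives the robot as it stands.
- The arm moves only by the tool carry_out, never from a script. Its argument "deltas" is one flat list of numbers, 7 for each row, row after row: the turn, a rotation vector about the tool's x, y, z in degrees, then the shift along the tool's x, y, z in m, then the closure, from -1 (fully open) to 1 (shut). In form: [wx, wy, wz, dx, dy, dz, claw, wx, wy, wz, dx, dy, dz, claw, ...]. A call has 1 to 12 rows; each row shifts and turns the commanded pose from where the row before left it, along the tool's axes as they then stand; what a row does not reach is not made up. A row lasts 1/8 s, in which the tool goes at most 62.5 mm and 10.7 degrees, less where a joint would pass 70% of its speed; a pose out of reach is approached as far as the arm can. A call with a gripper value outside its range is refused whole. The fingers move at their own pace and stop on an object; the grip force is fixed at half the most. Time passes only in rows, so rows that do not move let the fingers close. It gives the time, the measured TCP pose, the force, the opening and the grip force at its end, in the units of the state.
- ctrl.read_state(): the state, without advancing time (a new reading comes with each control period).
- ctrl.get_image(name): name is "scene" or "side" or "wrist"; returns the picture (384x512x3 uint8, red, green, blue); there is no depth.
- ctrl.calibration(name): a dict with "mtx" (3x3 intrinsics, pixels), "distortion" ([k1, k2, p1, p2, k3] as OpenCV has them; the pictures are not rectified), "R" (3x3) and "t" (3): a world point X has camera coordinates R X + t. Camera axes: x right, y down, z forward; pixel columns grow to the right and rows downward; lengths in mm; the calibration is good to about 2 mm. A picture is of the moment at which its call begins: read the wrist's pose just before it. calibration takes no time and is no camera call; for the wrist camera it gives the pose at the moment of the call.
- ctrl.finish_job(): hands the job in; it is judged then, once.
The state is a dict: "clock": time; "qpos": joint angles; "qd": joint speeds; "tau": joint torques, N m; "eef_pos": TCP position; "tool_rot": TCP orientation; "force": force on the tool from outside, world axes, zero at the start; "torque": the same for the moment, N m; "width": finger opening in mm; "gripper_force": force on a finger pad.
Only numpy, scipy, OpenCV 4.12 (cv2) and the standard library are available. Lean on these libraries where they do the work, as an engineer would, in place of code of your own. Each camera call takes 0.05 s, during which the arm holds its last target. There are 200 camera calls.

## Working session

There is one attempt and no reset: what is moved stays moved. The work goes in short steps, Python scripts to look and compute and a tool call to move; the robot and the scene stay as the last step left them, time stands still between calls to the robot, and variables do not carry over. Pictures are saved under pics/ and viewed, at most 10 in all, crops included, and the job is handed in when it is done.

Besides the shell and the picture viewer there is one more tool, called as name(argument=value, ...) on one line, values as JSON. carry_out: Moves the arm, as the interface text tells. Its arguments: {"type":"object","properties":{"deltas":{"type":"array"}},"required":["deltas"]}

```bash
ls; mkdir -p pics
python3 - <<'E'
from cell import ctrl
import cv2,numpy as np
s=ctrl.read_state();print({k:np.round(v,3).tolist() for k,v in s.items()},ctrl.grip_depth)
for n in("scene","side"):
    im=ctrl.get_image(n);cv2.imwrite(f"pics/{n}0.png",im[...,::-1])
    c=ctrl.calibration(n);print(n,{k:np.round(v,3).tolist() for k,v in c.items()})
E
```

```text
pics
{'clock': 0.0, 'qpos': [-1.188, 0.629, 0.038, 1.518, -0.027, 0.996, -0.02], 'qd': [-0.001, -0.0, 0.0, -0.0, -0.0, -0.002, 0.001], 'tau': [0.0, -56.339, 1.226, -19.345, 0.011, 0.011, -0.0], 'eef_pos': [281.719, 585.085, 230.391], 'tool_rot': [-3.14, 0.0, 2.693], 'force': [0.369, 0.441, 0.944], 'torque': [0.048, -0.028, -0.002], 'gripper_force': 0.0, 'width': 84.885} 18.700000000000003
scene {'mtx': [[356.507, 0.0, 255.597], [0.0, 356.507, 195.681], [0.0, 0.0, 1.0]], 'distortion': [-0.087, 0.0, 0.0, 0.0, 0.0], 'R': [[-0.409, 0.913, -0.001], [0.486, 0.217, -0.847], [-0.772, -0.347, -0.532]], 't': [198.228, -236.688, 1237.659]}
side {'mtx': [[458.919, 0.0, 262.264], [0.0, 458.919, 192.316], [0.0, 0.0, 1.0]], 'distortion': [-0.128, 0.0, 0.0, 0.0, 0.0], 'R': [[0.761, -0.649, 0.01], [-0.475, -0.566, -0.674], [0.443, 0.508, -0.739]], 't': [-428.492, 362.494, 828.3]}
```

View pics/scene0.png

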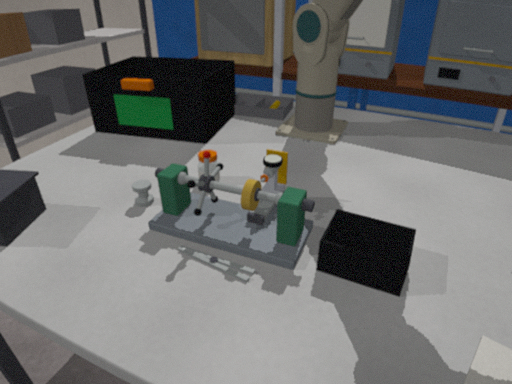

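View pics/side0.png

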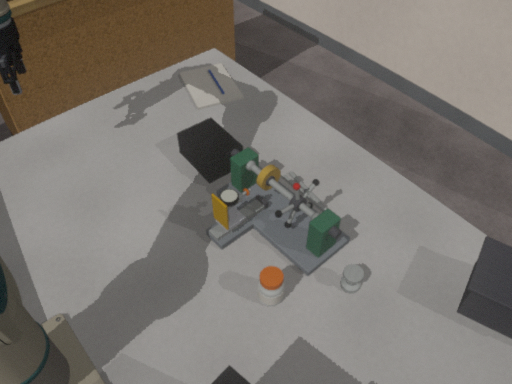

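The scene view shows the fixture plate at about (150-310, 190-255), with the yellow plate at (277,165). The side view shows the yellow plate at (220,211), the red ball at (296,186) and the jar at (271,287). I'll zoom in to pick points.

Run:
```python
import cv2
a=cv2.imread("pics/scene0.png")[140:270,130:330];cv2.imwrite("pics/sc.png",cv2.resize(a,None,fx=4,fy=4,interpolation=cv2.INTER_CUBIC))
a=cv2.imread("pics/side0.png")[140:290,195:365];cv2.imwrite("pics/si.png",cv2.resize(a,None,fx=4,fy=4,interpolation=cv2.INTER_CUBIC))
```

```text
(no output)
```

View pics/sc.png

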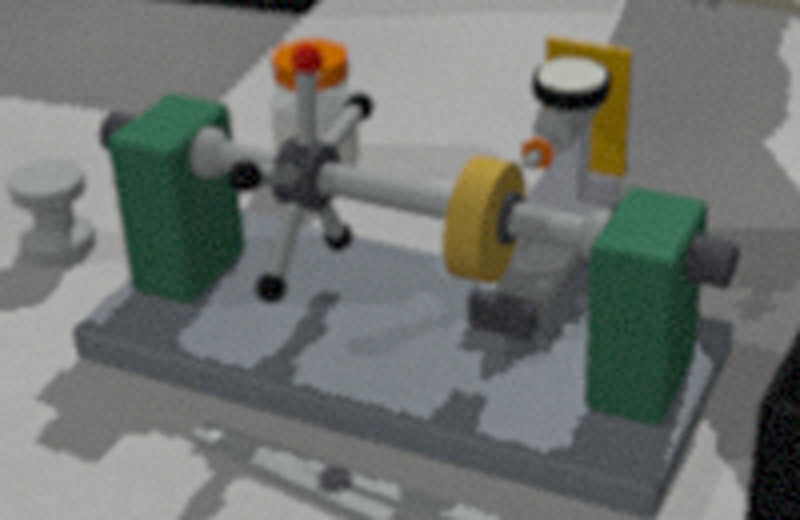

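View pics/si.png

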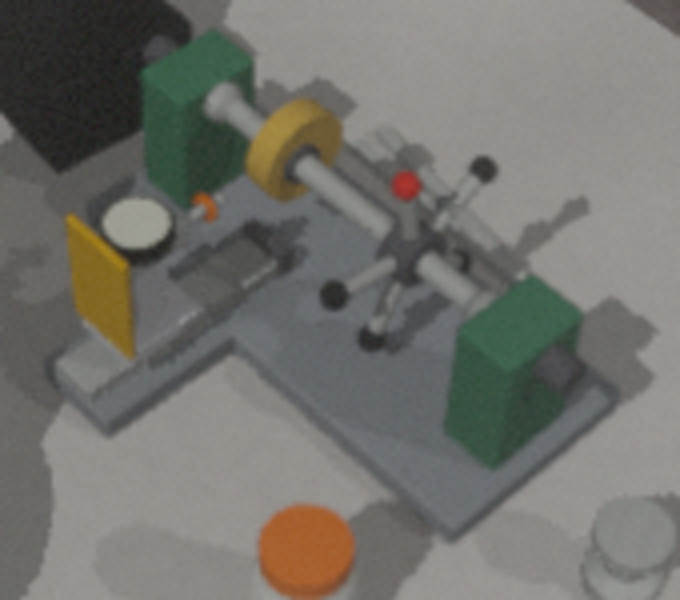

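The crops show plate corners, block tops, the yellow plate and the balls clearly. I'll fit the fixture pose, carriage x and wheel angle from these points.

```bash
cat > h.py <<'E'
import numpy as np,cv2
from scipy.optimize import least_squares
from cell import ctrl
def proj(n,P,c=None):
    c=c or ctrl.calibration(n)
    r,_=cv2.Rodrigues(np.array(c["R"],float))
    return cv2.projectPoints(np.array(P,float).reshape(-1,3),r,np.array(c["t"],float),np.array(c["mtx"]),np.array(c["distortion"]))[0][:,0]
def W(P,f):
    c,s=np.cos(f[2]*1.),np.sin(f[2]); P=np.atleast_2d(P)
    return P@np.array([[c,s,0],[-s,c,0],[0,0,1]])+[f[0],f[1],0]
def sph(th,k=0,r=60): # ball of spoke k
    a=th+k; return [r*np.sin(a),-50,100+r*np.cos(a)]
E
cat > fit.py <<'E'
from h import *
C={n:ctrl.calibration(n) for n in("scene","side")}
off={"scene":(130,140),"side":(195,140)}
F={"scene":[((70,-160,20),(78,332)),((70,-160,0),(80,356)),((70,160,20),(655,490)),((70,160,0),(652,515)),((-70,160,20),(730,325)),
((30,-150,115),(115,145)),((-30,-110,115),(230,108)),((-30,-150,115),(170,95)),((30,110,115),(592,243)),((-30,150,115),(705,205)),((-30,110,115),(628,188))],
"side":[((-30,-110,115),(460,322)),((-30,-150,115),(512,368)),((30,-150,115),(580,322)),((30,-110,115),(535,278)),((-30,110,115),(190,108)),((-30,150,115),(145,72)),((30,150,115),(212,35)),((30,110,115),(253,65)),((-70,-160,20),(452,525)),((70,-160,20),(612,392))]}
B={"scene":[(307,58),(360,106),(245,174),(338,238),(270,287)],"side":[(407,185),(484,169),(334,295),(373,338)]}
def px(n,q): return np.array(q)/4+off[n]
def res(p,det=False):
    out=[]
    for n in F:
        P=W([a for a,_ in F[n]],p[:3]);out.append(proj(n,P,C[n])-[px(n,b) for _,b in F[n]])
        out.append(proj(n,W(sph(p[3]),p),C[n])-px(n,B[n][0]))
    x=p[4]
    out.append(proj("side",W([(x,75,130),(x,25,130),(x,25,50)],p),C["side"])-[px("side",q) for q in((70,218),(130,262),(133,355))])
    out.append(proj("scene",W([(x+6,25,130),(x+6,75,130),(x+6,75,50)],p),C["scene"])-[px("scene",q) for q in((548,40),(630,48),(625,175))])
    return np.concatenate(out) if det else np.concatenate(out).ravel()
best=min((least_squares(res,[x,y,w,0,-145],loss="soft_l1") for w in np.arange(-3,3,1.) for x,y in[(500,0)]),key=lambda r:r.cost)
print(best.x,best.cost);print(np.round(res(best.x,True),1).tolist())
for n in B:
    print(n,[min(np.linalg.norm(px(n,q)-proj(n,W(sph(best.x[3],k*2*np.pi/5),best.x),C[n])[0]) for k in range(5)).round(1) for q in B[n]])
E
python3 fit.py
```

```text
[ 6.26188027e+02  5.96409489e+00  2.66561574e-02 -1.55505010e-01
 -1.39130010e+02] 39.72049397775735
[[-2.5, -1.6], [-1.5, 0.0], [0.1, -0.2], [0.2, 1.7], [1.5, -1.6], [-3.2, -2.4], [0.6, -2.4], [-0.3, -2.3], [-1.3, -0.1], [1.5, -2.3], [0.4, -2.2], [-0.1, -0.3], [-1.5, 0.6], [-0.5, 0.5], [1.9, -3.1], [-0.8, -2.9], [-2.1, -1.3], [-1.8, -1.1], [0.7, -3.1], [1.4, -2.2], [0.3, 0.7], [2.8, -0.9], [-0.1, -0.2], [-0.6, -1.7], [-0.9, 0.5], [0.0, 0.6], [-1.5, -0.7], [-0.2, 1.1], [-0.6, 1.5]]
scene [np.float64(0.3), np.float64(0.5), np.float64(0.0), np.float64(1.1), np.float64(0.5)]
side [np.float64(0.2), np.float64(0.3), np.float64(0.3), np.float64(0.7)]
```

```bash
cat >> fit.py <<'E'
print("--")
allF=dict(F)
def res2(p,h,swap,only):
    out=[]
    for n in only:
        Q=[]
        for a,_ in F[n]:
            if a[2]==115:
                if swap: a=(np.sign(a[0])*20,np.sign(a[1])*130+np.sign(abs(a[1])-130)*np.sign(a[1])*30,115)
                a=(a[0],a[1],115+p[5])
            Q.append(a)
        out.append(proj(n,W(Q,p),C[n])-[px(n,b) for _,b in F[n]])
        out.append(proj(n,W(sph(p[3]),p),C[n])-px(n,B[n][0]))
    x=p[4]
    if "side" in only: out.append(proj("side",W([(x,75,130),(x,25,130),(x,25,50)],p),C["side"])-[px("side",q) for q in((70,218),(130,262),(133,355))])
    if "scene" in only: out.append(proj("scene",W([(x+6,25,130),(x+6,75,130),(x+6,75,50)],p),C["scene"])-[px("scene",q) for q in((548,40),(630,48),(625,175))])
    return np.concatenate(out).ravel()
for only in (["scene"],["side"],["scene","side"]):
  for swap in(0,1):
    r=least_squares(res2,list(best.x)+[0],args=(0,swap,only));print(only,swap,r.x.round(3),round(r.cost,1))
    if len(only)==2: print(r.fun.reshape(-1,2).round(1).tolist())
E
python3 fit.py | sed -n '/--/,$p'
```

```text
--
['scene'] 0 [ 6.24925e+02  6.19000e+00  2.80000e-02 -1.25000e-01 -1.41958e+02
 -5.12100e+00] 18.6
['scene'] 1 [ 6.22913e+02  7.32400e+00  2.50000e-02 -6.40000e-02 -1.38833e+02
 -5.35000e+00] 92.9
['side'] 0 [ 6.26532e+02  5.83500e+00  2.70000e-02 -1.62000e-01 -1.38779e+02
 -5.33700e+00] 23.2
['side'] 1 [ 6.26421e+02  5.95200e+00  2.20000e-02 -1.56000e-01 -1.38682e+02
 -5.33800e+00] 109.8
['scene', 'side'] 0 [ 6.25747e+02  6.12800e+00  2.80000e-02 -1.47000e-01 -1.39103e+02
 -4.82000e+00] 44.4
[[-2.3, -1.6], [-1.3, -0.0], [0.3, -0.4], [0.4, 1.5], [1.6, -1.7], [-2.7, -0.4], [1.0, -0.4], [0.1, -0.4], [-1.1, 2.0], [1.4, -0.2], [0.4, -0.1], [-0.1, -0.3], [-1.9, 2.1], [-0.9, 2.0], [1.4, -1.6], [-1.3, -1.4], [-2.3, 0.3], [-1.9, 0.4], [0.5, -1.6], [1.2, -0.6], [0.2, 0.7], [2.7, -0.9], [-0.1, -0.3], [-0.7, -1.6], [-1.1, 0.6], [-0.1, 0.7], [-1.4, -0.8], [-0.1, 1.0], [-0.5, 1.4]]
['scene', 'side'] 1 [ 6.24759e+02  6.91500e+00  2.50000e-02 -1.22000e-01 -1.37815e+02
 -4.66100e+00] 210.2
[[-1.7, -1.9], [-0.7, -0.3], [0.8, -0.5], [0.9, 1.4], [2.1, -1.7], [-3.1, -3.7], [3.2, 2.2], [-5.7, 0.5], [-3.9, -2.1], [5.8, 3.3], [-5.7, 1.1], [0.2, -0.3], [-2.7, -3.1], [5.2, 2.3], [1.1, 3.7], [-8.5, -1.7], [3.3, 0.5], [-1.7, -3.7], [-5.7, -1.9], [0.4, 3.4], [-0.5, 0.8], [2.1, -0.7], [-0.3, -0.7], [-0.9, -2.0], [-1.3, 0.2], [-0.3, 0.3], [-1.0, -0.6], [0.3, 1.2], [-0.1, 1.6]]
```

Both cameras agree on the fixture pose within 2 mm: about (625.7, 6.1), yaw 0.028, carriage at about -139. I'll turn the tool to yaw π+0.028, so tool x = -fixture x, tool y = +fixture y and z is down. Then I'll shut the fingers and go to a point behind the yellow plate.

carry_out(deltas=[0,0,-9.1,0,0,0,1,0,0,-9.1,0,0,0,1,0,0,-9.1,0,0,0,1,0,0,0,-0.016,-0.06,0,1,0,0,0,-0.016,-0.06,0,1,0,0,0,-0.016,-0.06,0,1,0,0,0,-0.016,-0.06,0,1,0,0,0,-0.016,-0.06,0,1,0,0,0,-0.016,-0.06,0,1,0,0,0,-0.016,-0.06,0,1,0,0,0,-0.016,-0.06,0,1,0,0,0,-0.016,-0.06,0,1])

```text
clock: 1.6
eef_pos: [441.2, 47.9, 231.3]
tool_rot: [3.141, 0.0, -3.114]
force: [0.9, -0.1, 0.7]
width: 0.2
gripper_force: 0.0
```

```bash
cat > st.py <<'E'
from h import *
F0=(625.7,6.1,0.028)
def st(p=True):
    s=ctrl.read_state();d=np.array(s["eef_pos"])-[F0[0],F0[1],0]
    c,n=np.cos(F0[2]),np.sin(F0[2]); f=[c*d[0]+n*d[1],-n*d[0]+c*d[1],d[2]]
    if p: print("t",round(s["clock"],2),"fix",np.round(f,1),"rot",np.round(s["tool_rot"],3),"F",np.round(s["force"],1),"w",round(s["width"],1))
    return f
if __name__=="__main__": st()
E
python3 st.py
```

```text
t 1.6 fix [-183.3   47.   231.3] rot [ 3.141  0.    -3.114] F [ 0.9 -0.1  0.7] w 0.2
```

carry_out(deltas=[0,0,0,0,0.003,0.05,1,0,0,0,0,0,0.05,1,0,0,0,0,0,0.043,1,0,0,0,-0.02,0,0,1,0,0,0,-0.005,0,0,1,0,0,0,-0.004,0,0,1,0,0,0,-0.004,0,0,1,0,0,0,-0.004,0,0,1,0,0,0,-0.003,0,0,1,0,0,0,-0.003,0,0,1])

```text
clock: 2.85
eef_pos: [479.4, 53.8, 88.5]
tool_rot: [-3.141, -0.007, -3.114]
force: [-7.7, 1.4, 4.4]
width: 0.2
gripper_force: 0.0
```

```bash
python3 st.py
```

```text
t 2.85 fix [-144.9   51.8   88.5] rot [-3.141 -0.007 -3.114] F [-7.7  1.4  4.4] w 0.2
```

carry_out(deltas=[0,0,0,-0.004,0,0,1,0,0,0,-0.004,0,0,1,0,0,0,-0.003,0,0,1,0,0,0,0,0,0,1])

```text
clock: 3.35
eef_pos: [491.1, 54.2, 88.5]
tool_rot: [-3.141, -0.006, -3.114]
force: [-6.7, 0.6, 2.5]
width: 0.3
gripper_force: 0.0
```

carry_out(deltas=[0,0,0,-0.003,0,0,1,0,0,0,-0.002,0,0,1,0,0,0,0,0,0,1])

```text
clock: 3.72
eef_pos: [495.6, 54.3, 88.5]
tool_rot: [-3.141, -0.007, -3.114]
force: [-6.6, 0.5, 3.9]
width: -0.0
gripper_force: 0.0
```

```bash
python3 st.py
```

```text
t 3.73 fix [-128.7   51.8   88.5] rot [-3.141 -0.007 -3.114] F [-6.6  0.5  3.9] w -0.0
```

carry_out(deltas=[0,0,0,-0.002,0,0,1,0,0,0,-0.001,0,0,1,0,0,0,0,0,0,1])

```text
clock: 4.1
eef_pos: [496.0, 54.2, 88.3]
tool_rot: [-3.141, -0.012, -3.113]
force: [-13.1, -0.4, 8.2]
width: -0.1
gripper_force: 0.0
```

carry_out(deltas=[0,0,0,-0.001,0,0,1,0,0,0,-0.001,0,0,1,0,0,0,0,0,0,1])

```text
clock: 4.47
eef_pos: [495.8, 54.1, 88.1]
tool_rot: [-3.14, -0.016, -3.113]
force: [-15.1, 0.6, 11.5]
width: -0.0
gripper_force: 0.0
```

carry_out(deltas=[0,0,0,-0.001,0,0,1,0,0,0,-0.001,0,0,1,0,0,0,0,0,0,1])

```text
clock: 4.85
eef_pos: [495.7, 54.1, 88.1]
tool_rot: [-3.14, -0.02, -3.113]
force: [-20.0, -0.6, 15.9]
width: -0.4
gripper_force: 0.0
```

The stop is reached: 20 N with no further travel. I'll back off, rise, and look.

carry_out(deltas=[0,0,0,0.01,0,0,1,0,0,0,0.03,0,0,1,0,0,0,0,0,-0.05,1,0,0,0,0,0,-0.06,1,0,0,0,0,-0.05,-0.03,1,0,0,0,0,-0.05,0,1,0,0,0,0,0,0,1])

```text
clock: 5.72
eef_pos: [469.8, -51.0, 229.5]
tool_rot: [-3.139, 0.003, -3.122]
force: [-0.8, 0.7, 0.4]
width: 0.4
gripper_force: 0.0
```

```bash
cat > look.py <<'E'
import sys;from st import *
tag=sys.argv[1];st();th0=float(sys.argv[2])
C={n:ctrl.calibration(n) for n in("scene","side")}
V=[]
for n in C:
    im=ctrl.get_image(n)[...,::-1].copy();cv2.imwrite(f"pics/{n}_{tag}.png",im)
    # collar: orange pixels near expected line
    p=proj(n,W([(-60,50,100),(-50,50,100)],F0),C[n])
    h=cv2.cvtColor(im,cv2.COLOR_BGR2HSV).astype(int)
    yy,xx=np.mgrid[:384,:512]
    near=(np.hypot(xx-p[0,0],yy-p[0,1])<20)
    w=np.clip(im[...,2].astype(float)-1.5*im[...,1]-20,0,None)*near
    c=np.array([(w*xx).sum(),(w*yy).sum()])/max(w.sum(),1)
    u=(p[1]-p[0])/10; print(n,"collar",c.round(2),"w",w.sum().round(),"fx",round(-60+(c-p[0])@u/(u@u),2))
    # red ball: red w/o orange ; black balls
    hit=(im[...,2].astype(float)-2.8*im[...,1]-20).clip(0)
    hub=proj(n,W((0,-50,100),F0),C[n])[0]; hit*=np.hypot(xx-hub[0],yy-hub[1])<45
    V.append((n,(hit*xx).sum()/max(hit.sum(),1),(hit*yy).sum()/max(hit.sum(),1),hit.sum()))
print("red",[(a,round(b,1),round(c,1),round(d)) for a,b,c,d in V])
for nm,S in (("both",V),("scene",V[:1]),("side",V[1:])):
    S=[v for v in S if v[3]>150]
    if S:
        g=np.radians(np.arange(-180,180,.5));e=[sum(np.hypot(*(proj(v[0],W(sph(a),F0),C[v[0]])[0]-v[1:3])) for v in S) for a in g]
        i=int(np.argmin(e));print(nm,"theta",np.degrees(g[i]).round(1),"err",round(e[i],1))
a=cv2.imread(f"pics/scene_{tag}.png")[140:270,130:330];b=cv2.imread(f"pics/side_{tag}.png")[140:270,195:365]
cv2.imwrite(f"pics/v_{tag}.png",cv2.resize(np.hstack([a,b]),None,fx=2.1,fy=2.1,interpolation=cv2.INTER_CUBIC))
E
python3 look.py 1 0
```

```text
t 5.72 fix [-157.5  -52.7  229.5] rot [-3.139e+00  3.000e-03 -3.122e+00] F [-0.8  0.7  0.4] w 0.4
scene collar [261.87 183.51] w 56.0 fx -41.9
side collar [0. 0.] w 0.0 fx -321.6
red [('scene', np.float64(206.3), np.float64(154.3), 1379), ('side', np.float64(0.0), np.float64(0.0), 0)]
both theta -7.0 err 0.1
scene theta -7.0 err 0.1
```

View pics/v_1.png

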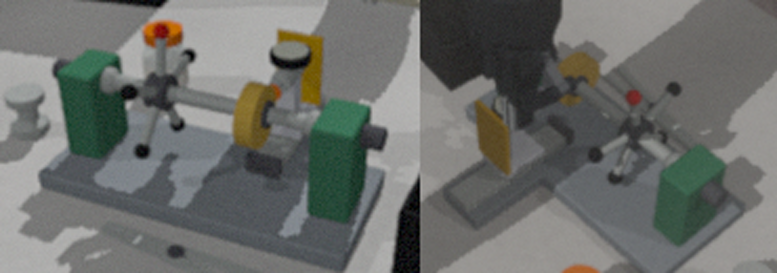

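Scene shows the red ball at (206,154), theta about -7°. The collar is half hidden behind the disc in the scene view, and the arm blocks it in the side view. I'll move above the wheel, which should clear the side view, and look again with shadow-tolerant colour tests.

carry_out(deltas=[0,0,0,-0.037,0.002,0,1,0,0,0,-0.037,0,0,1,0,0,0,-0.038,0,0,1,0,0,0,0,0,0.045,1,0,0,0,0,0,0.045,1,0,0,0,0,0,0,1])

```text
clock: 6.58
eef_pos: [578.5, -39.1, 135.1]
tool_rot: [3.14, -0.008, -3.111]
force: [-0.3, 0.5, 1.0]
width: 0.0
gripper_force: 0.0
```

```bash
sed -i 's/w=np.clip.*/B_,G_,R_=[im[...,i].astype(float)+1 for i in range(3)];w=np.clip(R_\/G_-1.5,0,1)*(R_>40)*near/; s/hit=(im.*/hit=np.clip(R_\/G_-2.2,0,1)*(R_>40)*(G_<1.5*B_+5)*100/' look.py; python3 look.py 2 0
```

```text
t 6.58 fix [-48.4 -43.8 135.1] rot [ 3.14  -0.008 -3.111] F [-0.3  0.5  1. ] w 0.0
scene collar [262.04 182.83] w 4.0 fx -44.13
side collar [254.32 185.07] w 2.0 fx -37.56
red [('scene', np.float64(206.3), np.float64(154.7), 2339), ('side', np.float64(0.0), np.float64(0.0), 0)]
both theta -6.5 err 0.3
scene theta -6.5 err 0.3
```

View pics/v_2.png

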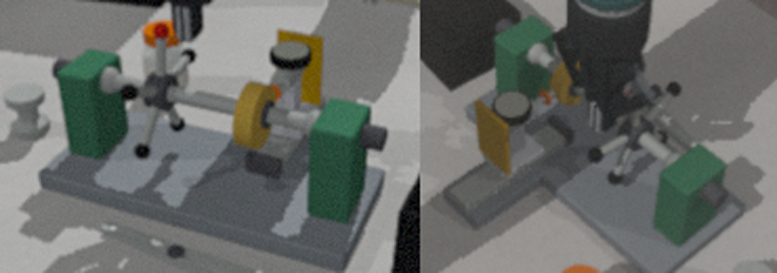

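The side view shows the collar at about (254,186), clear of the hand. The red ball is seen in the scene view only. I'll tune the collar measure on the saved images.

Run:
```python
import cv2,numpy as np
a=cv2.imread("pics/side_2.png").astype(int);print((a[...,2]-a[...,0])[180:192,246:264]);
a=cv2.imread("pics/scene_2.png").astype(int);print((a[...,2]-a[...,1])[176:192,250:272])
```

```text
[[ -6  -5  -5  -9  -8  -3  -5  -9  -9  -3  16  51  51  50  50  52  59  59]
 [ -8  -6  -8 -12  -4  -6  -1  -5  -6  -3  19  42  47  48  52  52  50  57]
 [ -5  -6  -7  -9  -3   0   3  16   9   1  11  29  30  46  49  52  54  55]
 [ -6  -4  -8  -4  -5  12  41  61  52  29  10   5  12  26  49  51  55  56]
 [  0  -5  -3  -8   1  25  55  67  73  67  33   6   5  21  43  48  55  59]
 [ -5  -9  -5  -2  -4  12  41  43  60  78  65  14   9  22  43  49  58  59]
 [ -1  -5  -5  -8   0   0  12  12  26  64  70  38   5  11  33  48  57  59]
 [  5  -1  -5  -5  -2   1   0   5  16  51  69  37   0  -1  11  35  53  55]
 [  3   3   0   0  -1  -2   1   6  33  58  61  35  -4  -8  -2  16  41  52]
 [  5   2   0   2   2   1  -3   3  19  41  32  14  -5  -5  -3   0  16  32]
 [  3   3   2   0   4  -2  -7  -5  -1   8   5  -3  -4  -3  -4  -4  -1   3]
 [  4   1   1   1   0  -6  -7  -8  -6  -5  -5  -5  -3  -5  -3  -5  -2  -4]]
[[ 1 -1  2  0 -1  2  0 -3  1 -1 -4 -1 -4 -3 -2 -5 -7 -3 -4 -2  0 -1]
 [ 0  2 -3  1 -1 -1  2  0  1 -2 -3 -5 -3 -4 -4 -5 -3 -3 -2 -5  1 -5]
 [ 3  2  2  2 -2 -3  0  1 -2 -4 -4 -5 -2 -3  1 -4 -5  0 -2 -1
[... 205 characters left out ...]
-5 -2 -2]
 [23 24 23 23 21 20 13 17 18 20 40 65 56 25  0 -6 -3 -3 -2 -2 -1 -3]
 [20 23 24 21 19 17 19 16 17 14 27 60 66 47  8 -1  0  0  0 -2 -4 -1]
 [23 25 22 24 22 17 18 17 18 19 26 53 66 51 12 -4 -3 -1 -1 -1  0 -4]
 [22 23 23 20 17 20 17 18 19 17 19 45 58 46 12  0 -2 -4  0  1  0 -4]
 [22 21 20 20 16 17 14 16 15 14 18 41 48 31  2 -3 -3 -4 -3 -3 -4 -4]
 [22 22 24 17 17 17 14 12 17 17 18 33 26  9 -4 -5 -4  0 -2  1 -2 -3]
 [20 21 20 18 18 15 14  4  6  8 12 17  8  2 -2 -3  1  1  0  1  2 -1]
 [23 21 20 17 16 19  7 -5 -1  5  3  6  3 -2 -2 -4  1 -5 -2  2 -1  0]
 [22 22 17 18 17 11  2  4  0  1  0  1 -3  1 -1 -1 -3 -4 -1 -2 -2  0]
 [22 18 16 20 17 11 -4 -3  0 -2  2  1 -2 -6  0  0  0  0 -3 -1  0 -2]]
```

```bash
sed -i 's/w=np.clip(R_.G_-1.5.*/w=np.clip(R_-G_-26,0,20)*near/' look.py; python3 look.py 3 0
```

```text
t 6.67 fix [-44.9 -44.8 139. ] rot [ 3.141e+00  1.000e-03 -3.112e+00] F [1.  0.3 0.9] w -0.0
scene collar [264.56 182.47] w 459.0 fx -50.57
side collar [254.77 185.35] w 199.0 fx -36.98
red [('scene', np.float64(206.3), np.float64(154.8), 2232), ('side', np.float64(0.0), np.float64(0.0), 0)]
both theta -6.5 err 0.4
scene theta -6.5 err 0.4
```

carry_out(deltas=[0,0,0,-0.008,-0.005,0,1,0,0,0,-0.008,0,0,1,0,0,0,-0.007,0,0,1,0,0,0,-0.006,0,0,1,0,0,0,-0.006,0,0,1,0,0,0,-0.006,0,0,1,0,0,0,0,0,0,1])

```text
clock: 7.65
eef_pos: [623.0, -45.1, 137.9]
tool_rot: [3.141, 0.0, -3.114]
force: [-0.9, -0.8, 0.8]
width: -0.0
gripper_force: 0.4
```

```bash
python3 look.py 4 0
```

```text
t 7.65 fix [ -4.2 -51.1 137.9] rot [ 3.141  0.    -3.114] F [-0.9 -0.8  0.8] w -0.0
scene collar [264.86 182.72] w 496.0 fx -50.57
side collar [254.37 185.69] w 118.0 fx -38.28
red [('scene', np.float64(199.6), np.float64(160.8), 3227), ('side', np.float64(0.0), np.float64(0.0), 0)]
both theta 17.5 err 0.3
scene theta 17.5 err 0.3
```

```bash
cat > col.py <<'E'
from st import *
import glob,sys
yy,xx=np.mgrid[:384,:512]
for t in sys.argv[1:]:
  for n in("scene","side"):
    im=cv2.imread(f"pics/{n}_{t}.png").astype(float);B,G,R=[cv2.GaussianBlur(im[...,i],(3,3),0) for i in range(3)]
    p=proj(n,W([(-50,50,100),(-40,50,100)],F0));near=np.hypot(xx-p[0,0],yy-p[0,1])<16
    w=np.clip(R-G-0.4*(R-B)-3,0,12)*near
    c=np.array([(w*xx).sum(),(w*yy).sum()])/w.sum();u=(p[1]-p[0])/10
    print(t,n,c.round(2),w.sum().round(),"fx",round(-50+(c-p[0])@u/(u@u),2),"px/mm",np.hypot(*u).round(2))
E
python3 col.py 1 2 3 4
```

```text
1 scene [261.98 183.01] 201.0 fx -43.65 px/mm 0.29
1 side [nan nan] 0.0 fx nan px/mm 0.4
2 scene [261.97 183.19] 192.0 fx -43.15 px/mm 0.29
2 side [254.88 185.98] 173.0 fx -37.52 px/mm 0.4
3 scene [262.05 183.15] 196.0 fx -43.43 px/mm 0.29
3 side [255.   186.03] 171.0 fx -37.31 px/mm 0.4
4 scene [261.86 182.85] 215.0 fx -43.81 px/mm 0.29
4 side [254.64 186.14] 127.0 fx -38.24 px/mm 0.4col.py:9: RuntimeWarning: invalid value encountered in divide
  c=np.array([(w*xx).sum(),(w*yy).sum()])/w.sum();u=(p[1]-p[0])/10
```

carry_out(deltas=[0,0,0,-0.006,0,0,1,0,0,0,-0.006,0,0,1,0,0,0,-0.006,0,0,1,0,0,0,-0.006,0,0,1,0,0,0,-0.006,0,0,1,0,0,0,0,0,0,1])

```text
clock: 8.5
eef_pos: [652.7, -44.3, 137.8]
tool_rot: [3.142, -0.0, -3.114]
force: [-2.8, -0.2, -2.2]
width: -0.2
gripper_force: 1.3
```

```bash
python3 look.py 5 0;python3 col.py 5
```

```text
t 8.5 fix [ 25.6 -51.2 137.8] rot [ 3.142 -0.    -3.114] F [-2.8 -0.2 -2.2] w -0.2
scene collar [264.33 182.23] w 529.0 fx -50.73
side collar [254.09 186.24] w 109.0 fx -39.63
red [('scene', np.float64(193.0), np.float64(175.4), 3188), ('side', np.float64(0.0), np.float64(0.0), 0)]
both theta 48.5 err 0.2
scene theta 48.5 err 0.2
5 scene [261.8  182.36] 262.0 fx -44.99 px/mm 0.29
5 side [254.24 186.74] 134.0 fx -39.91 px/mm 0.4
```

The collar moves in as θ rises (-37.4 → -38.2 → -39.9), so the low spot is near -15° and the high near 165°. I'll keep turning positive with the next spoke.

carry_out(deltas=[0,0,0,0.008,0,0,1,0,0,0,0,0,-0.045,1,0,0,0,0.034,0,0,1,0,0,0,0.034,0,0,1,0,0,0,0,0,0,1,0,0,0,0,0,0.045,1,0,0,0,-0.007,0,0,1,0,0,0,-0.007,0,0,1,0,0,0,-0.007,0,0,1,0,0,0,-0.007,0,0,1,0,0,0,-0.007,0,0,1,0,0,0,0,0,0,1])

```text
clock: 10.1
eef_pos: [613.2, -45.4, 138.6]
tool_rot: [3.142, 0.003, -3.114]
force: [0.6, -0.8, -0.5]
width: -0.2
gripper_force: 0.0
```

```bash
python3 look.py 6 0;python3 col.py 6
```

```text
t 10.1 fix [-14.  -51.1 138.6] rot [ 3.142e+00  3.000e-03 -3.114e+00] F [ 0.6 -0.8 -0.5] w -0.2
scene collar [264.88 181.8 ] w 595.0 fx -53.1
side collar [253.23 186.54] w 123.0 fx -41.85
red [('scene', np.float64(189.9), np.float64(191.7), 3531), ('side', np.float64(317.3), np.float64(185.4), 615)]
both theta 78.0 err 1.7
scene theta 78.5 err 0.8
side theta 77.0 err 0.8
6 scene [262.06 181.6 ] 265.0 fx -47.56 px/mm 0.29
6 side [253.35 187.29] 143.0 fx -42.54 px/mm 0.4
```

carry_out(deltas=[0,0,0,-0.006,0,0,1,0,0,0,-0.006,0,0,1,0,0,0,-0.006,0,0,1,0,0,0,-0.006,0,0,1,0,0,0,-0.006,0,0,1,0,0,0,-0.006,0,0,1,0,0,0,0,0,0,1])

```text
clock: 11.08
eef_pos: [649.5, -44.4, 138.7]
tool_rot: [-3.142, 0.004, -3.114]
force: [0.2, 0.5, 0.9]
width: -0.0
gripper_force: 0.1
```

```bash
python3 look.py 7 0;python3 col.py 7
```

```text
t 11.07 fix [ 22.4 -51.1 138.7] rot [-3.142  0.004 -3.114] F [0.2 0.5 0.9] w -0.0
scene collar [265.8  181.11] w 544.0 fx -56.97
side collar [252.04 187.15] w 129.0 fx -45.19
red [('scene', np.float64(193.7), np.float64(207.5), 2647), ('side', np.float64(314.5), np.float64(198.2), 540)]
both theta 115.5 err 1.3
scene theta 115.5 err 0.3
side theta 115.0 err 0.9
7 scene [262.84 180.91] 240.0 fx -51.05 px/mm 0.29
7 side [252.34 187.73] 150.0 fx -45.29 px/mm 0.4
```

View pics/v_7.png

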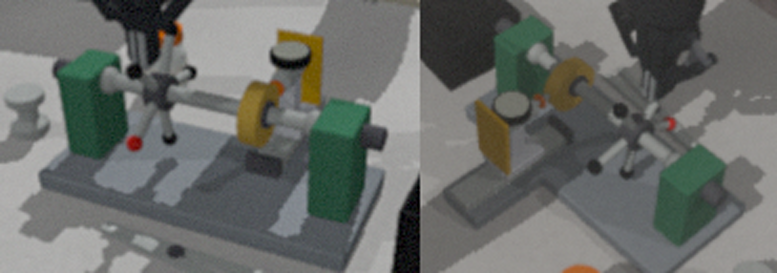

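The view shows red at 115° and the collar still moving in. I'll push the next spoke to θ≈145°, then sample on past the expected peak.

carry_out(deltas=[0,0,0,0.008,0,0,1,0,0,0,0,0,-0.045,1,0,0,0,0.035,0,0,1,0,0,0,0.035,0,0,1,0,0,0,0,0,0,1,0,0,0,0,0,0.045,1,0,0,0,-0.008,0,0,1,0,0,0,-0.008,0,0,1,0,0,0,-0.008,0,0,1,0,0,0,-0.008,0,0,1,0,0,0,-0.006,0,0,1,0,0,0,0,0,0,1])

```text
clock: 12.68
eef_pos: [609.3, -45.5, 138.6]
tool_rot: [3.142, 0.003, -3.114]
force: [0.7, 0.2, -0.1]
width: 0.1
gripper_force: 0.0
```

```bash
python3 look.py 8 0;python3 col.py 8
```

```text
t 12.68 fix [-17.8 -51.1 138.6] rot [ 3.142e+00  3.000e-03 -3.114e+00] F [ 0.7  0.2 -0.1] w 0.1
scene collar [265.99 181.1 ] w 414.0 fx -57.42
side collar [251.32 187.49] w 122.0 fx -47.17
red [('scene', np.float64(199.5), np.float64(212.3), 2349), ('side', np.float64(0.0), np.float64(0.0), 0)]
both theta 143.0 err 0.5
scene theta 143.0 err 0.5
8 scene [263.66 181.1 ] 187.0 fx -52.3 px/mm 0.29
8 side [251.62 188.04] 135.0 fx -47.26 px/mm 0.4
```

carry_out(deltas=[0,0,0,-0.006,0,0,1,0,0,0,-0.006,0,0,1,0,0,0,-0.006,0,0,1,0,0,0,0,0,0,1])

```text
clock: 13.28
eef_pos: [626.1, -45.0, 137.9]
tool_rot: [3.141, 0.0, -3.114]
force: [-1.2, -0.3, -0.6]
width: -0.2
gripper_force: 0.8
```

```bash
python3 look.py 9 0;python3 col.py 9
```

```text
t 13.28 fix [ -1.1 -51.1 137.9] rot [ 3.141  0.    -3.114] F [-1.2 -0.3 -0.6] w -0.2
scene collar [267.02 180.71] w 428.0 fx -60.7
side collar [251.42 187.8 ] w 109.0 fx -47.37
red [('scene', np.float64(204.4), np.float64(211.3), 1836), ('side', np.float64(301.3), np.float64(216.9), 565)]
both theta 164.0 err 2.3
scene theta 162.0 err 0.4
side theta 166.0 err 1.3
9 scene [263.9  181.25] 171.0 fx -52.4 px/mm 0.29
9 side [251.72 188.38] 129.0 fx -47.52 px/mm 0.4
```

carry_out(deltas=[0,0,0,-0.006,0,0,1,0,0,0,-0.006,0,0,1,0,0,0,-0.006,0,0,1,0,0,0,-0.006,0,0,1,0,0,0,0,0,0,1])

```text
clock: 14.0
eef_pos: [651.0, -44.4, 138.4]
tool_rot: [-3.142, 0.002, -3.114]
force: [-1.5, 0.1, -1.0]
width: 0.0
gripper_force: 0.5
```

```bash
python3 look.py 10 0;python3 col.py 10
```

```text
t 14.0 fix [ 23.9 -51.2 138.4] rot [-3.142e+00  2.000e-03 -3.114e+00] F [-1.5  0.1 -1. ] w 0.0
scene collar [268.32 181.01] w 358.0 fx -62.73
side collar [251.83 187.38] w 185.0 fx -45.95
red [('scene', np.float64(210.8), np.float64(205.5), 1337), ('side', np.float64(292.7), np.float64(222.8), 695)]
both theta -171.5 err 1.9
scene theta -172.5 err 0.3
side theta -168.5 err 0.9
10 scene [263.99 181.41] 108.0 fx -52.17 px/mm 0.29
10 side [251.92 188.01] 170.0 fx -46.58 px/mm 0.4
```

Run:
```python
import numpy as np
from scipy.optimize import curve_fit
t=np.radians([-6.5,-6.5,17.5,48.5,78,115.5,143,164,188.5]);y=np.array([-37.5,-37.3,-38.24,-39.91,-42.54,-45.29,-47.26,-47.52,-46.58])
y2=np.array([-37.56,-36.98,-38.28,-39.63,-41.85,-45.19,-47.17,-47.37,-45.95])
for v in(y,y2):
    f=lambda t,c,A,h:c-A*np.cos(t-h)
    p,C=curve_fit(f,t,v,[-42,4.7,2.8]);print(p[:2],np.degrees(p[2]),np.degrees(C[2,2]**.5),(v-f(t,*p)).round(2))
    p,C=curve_fit(lambda t,c,h:f(t,c,4.7,h),t,v,[-42,2.8]);print(p[0],np.degrees(p[1]))
```

```text
[-42.31647622   4.98363305] 165.31378060706572 2.3193881695990086 [-0.12  0.08 -0.14  0.16  0.01  0.24 -0.33 -0.22  0.32]
-42.36223773558242 166.49760031378838
[-42.0892418    4.89767565] 165.6248958227543 4.546723494497391 [-0.32  0.26 -0.35  0.23  0.44  0.04 -0.56 -0.39  0.65]
-42.12129898622744 166.46805693049558
```

The cosine fit puts the peak at about 164° ± 3, with an amplitude near the 4.7 expected. θ is now about 188, so I'll go over to the +x side and push back about 24°.

carry_out(deltas=[0,0,0,0.008,0,0,1,0,0,0,0,0,-0.05,1,0,0,0,-0.03,0,0,1,0,0,0,-0.03,0,0,1,0,0,0,0,0,0,1,0,0,0,0,0,0.05,1,0,0,0,0.008,0,0,1,0,0,0,0.007,0,0,1,0,0,0,0.006,0,0,1,0,0,0,0.006,0,0,1,0,0,0,0.003,0,0,1,0,0,0,0,0,0,1])

```text
clock: 15.6
eef_pos: [680.2, -43.6, 145.4]
tool_rot: [-3.141, 0.022, -3.114]
force: [10.3, 0.3, 8.2]
width: -0.2
gripper_force: 5.2
```

```bash
python3 look.py 11 0;python3 col.py 11
```

```text
t 15.6 fix [ 53.1 -51.3 145.4] rot [-3.141  0.022 -3.114] F [10.3  0.3  8.2] w -0.2
scene collar [267.19 181.69] w 362.0 fx -58.43
side collar [251.65 187.65] w 153.0 fx -46.7
red [('scene', np.float64(208.1), np.float64(208.3), 1412), ('side', np.float64(295.6), np.float64(220.8), 766)]
both theta 179.0 err 2.3
scene theta 177.0 err 0.1
side theta -177.5 err 0.8
11 scene [264.07 181.58] 146.0 fx -51.89 px/mm 0.29
11 side [251.83 188.14] 144.0 fx -46.96 px/mm 0.4
```

The fingertip caught the ball's upper flank (10 N, lifted 7 mm). I'll back off, go 12 mm lower and push with the finger's side.

carry_out(deltas=[0,0,0,-0.022,0,0,1,0,0,0,0,0,0.012,1,0,0,0,0,0,0,1])

```text
clock: 16.08
eef_pos: [691.3, -43.3, 125.1]
tool_rot: [3.141, -0.004, -3.114]
force: [0.0, -0.4, -0.2]
width: 0.3
gripper_force: 0.0
```

```bash
python3 st.py
```

```text
t 16.07 fix [ 64.2 -51.2 125.1] rot [ 3.141 -0.004 -3.114] F [ 0.  -0.4 -0.2] w 0.3
```

carry_out(deltas=[0,0,0,0.006,0,0,1,0,0,0,0.005,0,0,1,0,0,0,0.004,0,0,1,0,0,0,0.004,0,0,1,0,0,0,0.003,0,0,1,0,0,0,0,0,0,1])

```text
clock: 16.82
eef_pos: [674.0, -43.8, 128.1]
tool_rot: [-3.141, 0.006, -3.114]
force: [4.7, -0.6, 3.0]
width: 0.1
gripper_force: 2.4
```

```bash
python3 look.py 12 0;python3 col.py 12
```

```text
t 16.82 fix [ 46.9 -51.2 128.1] rot [-3.141  0.006 -3.114] F [ 4.7 -0.6  3. ] w 0.1
scene collar [267.63 180.93] w 425.0 fx -61.46
side collar [251.72 187.82] w 154.0 fx -46.78
red [('scene', np.float64(206.6), np.float64(210.0), 1680), ('side', np.float64(298.5), np.float64(219.1), 686)]
both theta 172.0 err 2.2
scene theta 170.0 err 0.4
side theta 174.5 err 1.1
12 scene [263.91 181.14] 157.0 fx -52.7 px/mm 0.29
12 side [251.86 188.25] 150.0 fx -47.03 px/mm 0.4
```

carry_out(deltas=[0,0,0,0.004,0,0,1,0,0,0,0.004,0,0,1,0,0,0,0.002,0,0,1,0,0,0,0,0,0,1])

```text
clock: 17.42
eef_pos: [660.2, -44.1, 125.7]
tool_rot: [3.141, -0.003, -3.114]
force: [2.1, -0.1, 1.1]
width: -0.0
gripper_force: 0.8
```

```bash
python3 look.py 13 0;python3 col.py 13
```

```text
t 17.43 fix [ 33.1 -51.2 125.7] rot [ 3.141e+00 -3.000e-03 -3.114e+00] F [ 2.1 -0.1  1.1] w -0.0
scene collar [267.19 181.04] w 437.0 fx -60.19
side collar [251.72 187.82] w 141.0 fx -46.78
red [('scene', np.float64(202.9), np.float64(211.8), 1842), ('side', np.float64(302.9), np.float64(215.2), 327)]
both theta 159.0 err 2.4
scene theta 156.0 err 0.3
side theta 161.0 err 1.2
13 scene [263.8  181.04] 168.0 fx -52.74 px/mm 0.29
13 side [251.82 188.3 ] 148.0 fx -47.19 px/mm 0.4
```

θ≈158°, within about 5° of the fitted peak. I'll retreat and do a last check.

carry_out(deltas=[0,0,0,-0.006,0,0,1,0,0,0,-0.02,0,0,1,0,0,0,0,0,-0.05,1,0,0,0,0,0,-0.06,1,0,0,0,-0.02,-0.05,-0.02,1,0,0,0,0,-0.05,0,1,0,0,0,0,-0.05,0,1,0,0,0,0,0,0,1,0,0,0,0,0,0,1])

```text
clock: 18.65
eef_pos: [711.3, -191.9, 255.4]
tool_rot: [3.14, -0.002, -3.114]
force: [0.4, 0.8, -0.6]
width: -0.1
gripper_force: 0.0
```

```bash
python3 look.py 14 0;python3 col.py 14
python3 - <<'E'
import numpy as np
from scipy.optimize import curve_fit
t=np.radians([-6.5,-6.5,17.5,48.5,78,115.5,143,164,188.5,179,171,158]);y=np.array([-37.5,-37.3,-38.24,-39.91,-42.54,-45.29,-47.26,-47.52,-46.58,-46.96,-47.03,-47.19])
p,C=curve_fit(lambda t,c,A,h:c-A*np.cos(t-h),t,y,[-42,4.7,2.8]);print(p,np.degrees(p[2]),np.degrees(C[2,2]**.5))
E
```

```text
t 18.65 fix [  80.  -200.3  255.4] rot [ 3.140e+00 -2.000e-03 -3.114e+00] F [ 0.4  0.8 -0.6] w -0.1
scene collar [265.8  180.71] w 470.0 fx -58.07
side collar [250.01 187.29] w 242.0 fx -49.64
red [('scene', np.float64(203.0), np.float64(210.7), 2032), ('side', np.float64(302.8), np.float64(215.1), 329)]
both theta 160.0 err 2.2
scene theta 157.5 err 0.8
side theta 161.0 err 1.2
14 scene [263.66 180.83] 198.0 fx -53.0 px/mm 0.29
14 side [251.58 187.85] 178.0 fx -47.07 px/mm 0.4
[-42.26347039   4.95247722   2.87144584] 164.52172770606796 1.8810762564112073
```

View pics/v_14.png

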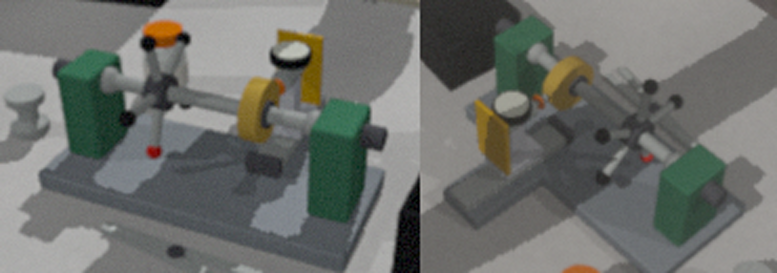

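The final view shows the shaft at about 159° against a fitted peak of 164.5 ± 2°, inside the 20° band. The carriage is home, the bystanders look unmoved and the arm is clear, so I'm handing in.

```bash
python3 -c "
from cell import ctrl
print(ctrl.finish_job())"
```

```text
the job is handed in; nothing more can be done
None
```

The job is handed in, with no verdict returned: the carriage is at its stop, and the shaft is at rest at about 159° (fitted high spot about 164°, allowed ±20°), with the arm clear and the bystanders apparently unmoved.

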